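# Mount the half-carved head on the carving post

## Robot

A 6-joint arm with a two-finger parallel gripper is mounted at the origin on the work surface. World frame = base frame: x ahead of the robot, y to its left, z up, the work surface at z = 0. Lengths are in m, angles in rad, forces in N, time in s.
With the tool pointing down it reaches from about 0.275 to 0.875 m from the base axis. Payload 12.5 kg.
Tool frame: the origin (TCP) lies between the finger pads; the fingertips stand 11 mm ahead of it and the grasp point (between the pads) lies 8 mm behind it (r.finger_overhang is the distance from the TCP to the fingertips, in m); x points along the fingers, z is the direction in which the jaws open and shut, and the axes are right-handed (so a half turn about x gives the same grasp; the last joint's range is limited). The gripper opens to 85 mm and grips with 20 to 120 N. Pads are 22 mm wide; open, the fingers measure 114 mm over their backs; the gripper's body (76 mm by 85 mm) begins 54 mm behind the grasp point. The pads swing forward as they close: fully open they stand 13 mm farther back than shut.
Start: joints at [1.248, 0.351, 1.652, -0, 1.139, -0.085], TCP at [0.13, 0.535, 0.242] pointing down, gripper open.
Joint ranges: [-2.75, 2.75], [-0.79, 2.1], [0.01, 2.65], [-1.57, 4.71], [0.07, 3.14], [-2.87, 2.87]. Speed limits (rad/s): [2.22, 2.22, 2.79, 3.14, 3.14, 3.14].

## Interface

Orientations are given as [roll, pitch, yaw] about the fixed x, y, z axes, in that order (R = Rz(yaw) Ry(pitch) Rx(roll)).
In Python, from station import r gives the robot as it stands.
- The arm moves only by the tool carry_out, never from a script. Its arguments are lists of equal length, an entry for each row: "translation": the shift along the tool's x, y, z in units of 200 mm (1.0 is 200 mm), a list of three; "angular": the turn, a rotation vector about the tool's x, y, z in units of 90 degrees (1.0 is 90 degrees), a list of three; "fingers": the closure, from 0 (fully open) to 1 (shut). In form: {"translation": [[x, y, z], ...], "angular": [[rx, ry, rz], ...], "fingers": [fingers, ...]}. A call has 1 to 5 rows; each row is the pose to reach, as a shift and turn from the pose measured when the call began, along the tool's axes at that moment; what a row does not reach only later rows make up. A row lasts 1/12 s, in which the tool goes at most 41.7 mm and 7.16 degrees, less where a joint would pass 70% of its speed; a pose out of reach is approached as far as the arm can. A call with a number of a shift or a turn outside -1 to 1 is refused whole. A call with a gripper value outside its range is refused whole. The fingers move at their own pace and stop on an object; "force" is the grip in N (left out, the last holds). Time passes only in rows, so rows that repeat a pose let the fingers close. It gives the time, the measured TCP pose, the force and the opening at its end, in the units of the state.
- r.read_state(): the state, without advancing time (a new reading comes with each control period).
- r.snapshot(name): name is "side" or "top"; returns a dict with "image" (420x560x3 uint8, red, green, blue), "depth" (420x560 float32, m along the optical axis (not along the pixel's ray), 0 where there is no reading), "camera_matrix" (3x3 intrinsics, pixels), "cam_to_world" (4x4, takes a point from camera to world coordinates). Camera axes: x right, y down, z forward; pixel columns grow to the right and rows downward; lengths in m; the calibration is good to about 2 mm. A picture is of the moment at which its call begins.
- r.finish_job(): hands the job in, once; it reports no verdict.
Trained networks look in a picture, given as the dict that the camera call returned (one of the last four; its "shot" number tells which), for a name from the list of things; names that differ only in an ending like _2 or _b are one class to them, and where a whole thing is asked for, a point or a joint stands for the part that bears it (a point fixed in the world has none). Each returns a list of dicts, best first, with "p" (0 to 1); they miss things now and then, are a little off and sometimes report something else, mostly with a low value. They report only what shows in the picture. A call takes as long as a camera call. They do not tell look-alikes from the thing itself.
- r.look_for(thing, picture): "location" ([column, row] in pixels, amid what is visible of it).
- r.masks_of(thing, picture): "mask" (420x560 bool, what is visible of it) and "location" ([column, row] in pixels, amid what is visible of it).
The state is a dict: "time": time; "joint_positions": joint angles; "joint_vel": joint speeds; "effort": joint torques, N m; "ee_pos": TCP position; "ee_rot": TCP orientation; "ft_force": force on the tool from outside, world axes, zero at the start; "moment": the same for the moment, N m; "gripper_width": finger opening in m.
Only numpy, scipy, OpenCV 4.12 (cv2) and the standard library are available. Lean on these libraries where they do the work, as an engineer would, in place of code of your own. Each camera call takes 0.05 s, during which the arm holds its last target. There are 200 camera calls.

## Task

Take the pale, half-carved head out of the rack and mount it on the green carving post: lower its spigot into the socket and press it straight down, gently and without dropping or ramming it, past the sprung ball until it clicks and its round plate sits flush on the post. Only then push the orange clamp lever down to its stop. Leave the other two pieces in the rack and everything else on the bench as it is.

Things in the scene. Friction and masses are not known exactly. Their poses are not given: they have to be found in the camera images.
- carving: The piece to mount: a half-carved head of pale wood on an aluminium faceplate, 0.3 to 0.5 kg. Origin: centre of the underside of its round plate (72 mm across, 8 mm thick); z up, x and y along the sides of its square parts. Plinth 52 mm square up to z = 24 mm, then neck and head up to 52 mm across. At the start it hangs in one of the rack's holes, its plate lying on the rack.
- carving_block (a point): Centre of the uncarved square block left on top of the carving for gripping: 46 x 46 mm, 44 mm high, flat upright sides, from 92 to 136 mm above the plate's underside; axes as the carving's.
- finished: Bystander in the rack: finished dark seated figure on the same faceplate and spigot, 100 mm tall above the plate's underside. Origin as for the carving.
- blank: Bystander in the rack: uncarved square blank of brown wood, 48 x 48 mm, up to 92 mm above the plate's underside, same faceplate. Origin as for the carving.
- rack: Fixed plywood rack, 96 mm (x) by 330 mm (y), top 52 mm above its origin (the centre of its underside, on the bench). Three through holes 38 mm wide at y = -105, 0 and +105 mm; which piece hangs where varies.
- post: Green carving post bolted to the bench. Origin: centre of the underside of its 116 mm flange; z up. On a telescopic column, locked anywhere so that its flat top is 105 to 135 mm above the bench (not measured: look or feel), stands the head: 68 mm across, 60 mm high, with a steel ball plunger sticking out 44 mm from the axis on its +x side and the clamp lever on its -y side.
- ejector (a joint): Spring ejector in the socket, the round bore in the head's top (32 mm wide, 1 mm clearance all round, on the post's axis): 0 = up, 38 mm below the mouth, growing (m) as the spigot pushes it down, 0.008 when the plate lies flush on the head's top, a rigid stop (over 25 N on it is ramming). Spring 3 to 6 N: it holds a piece that has not clicked several mm proud.
- spigot_tip (a point): Lower end of the round spigot under the carving's plate: 30 mm thick, 46 mm long, foot tapered over 7 mm to 20 mm, a groove 29 mm below the plate. It slides freely into the bore until the plate is about 12 mm above the top and it meets the sprung 12 mm ball, 32 mm down the bore, which carries its weight. Pressing with 10 to 15 N passes it; just before the stop it clicks into the groove.
- lever (a joint): Orange clamp lever's angle in rad: 0 = raised 45 degrees above level, growing as it is pushed down, stop at 0.96 (10 degrees below level). It starts between 0 and 0.15, stays where it is left, and turns stiffly, about 3 to 6 N. Arm: a round bar 12 mm thick, 110 mm from pivot to the centre of its 18 mm ball end.
- lever_foot (a point): Point on the bench straight below the lever's pivot, 58 mm from the post's axis on its -y side; axes as the post's. The pivot is 30 mm below the head's top, its axis along y; the arm swings in the upright plane through this point and points to -x. Pressed straight down on the arm 60 mm to the -x side of the pivot it swings down; pressed on the outside of its ball end it jams.
- mallet: Bystander: turned wooden mallet 238 mm long and 80 mm across, standing on its head. Origin: centre of its underside.
- gouge_a: Bystander: carving gouge, 240 mm long, lying. Origin: middle of its length, on its axis.
- gouge_b: Bystander: second gouge, the same.
- glue_big: Bystander: white glue bottle with orange cap, 60 mm across, 155 mm tall. Origin: centre of its underside.
- glue_small: Bystander: white glue bottle with blue cap, 44 mm across, 110 mm tall. Origin: centre of its underside.
- offcut: Bystander: pale wooden offcut 120 x 60 x 32 mm, lying. Origin: centre of its underside.
There are look-alikes about, which are no part of the job. What is shaped like the carving but blue or turquoise is not meant.

How it is judged:
By the outcome, as a careful person would: the job done as asked, in the order asked, and still so for the second after the job is handed in, with the robot touching nothing.
It also fails if it takes over 54 s, if anything falls off the work surface, if the arm or the gripper's body presses on something with over 40 N, if the wrist force passes 120 N, or if a joint passes its speed limit or range.

## Working session

There is one attempt and no reset: what is moved stays moved. The work goes in short steps, Python scripts to look and compute and a tool call to move; the robot and the scene stay as the last step left them, time stands still between calls to the robot, and variables do not carry over. Pictures are saved under pics/ and viewed, about 8 in all and at most 12, crops included, and the job is handed in when it is done.

Besides the shell and the picture viewer there is one more tool, called by a JSON object that holds its "op" and its "data". carry_out: Moves the arm, as the interface text tells. Its arguments: {"type":"object","properties":{"translation":{"type":"array"},"angular":{"type":"array"},"fingers":{"type":"array"},"force":{"type":"number"}},"required":["translation","angular","fingers"]}

```bash
mkdir -p pics; ls
cat > h.py <<'E'
import numpy as np, cv2
from station import r
def save(s,n): cv2.imwrite(f'pics/{n}.png', s['image'][:,:,::-1])
def pts(s,mask=None):
    d=s['depth']; K=s['camera_matrix']; T=s['cam_to_world']
    v,u=np.nonzero((d>0) if mask is None else (mask&(d>0)))
    z=d[v,u]; P=np.c_[(u-K[0,2])*z/K[0,0],(v-K[1,2])*z/K[1,1],z]
    return P@T[:3,:3].T+T[:3,3],u,v
E
python3 - <<'E'
from h import *
a=r.snapshot('side'); b=r.snapshot('top'); save(a,'s1'); save(b,'t1')
for n,s in (('side',a),('top',b)):
    print(n,s['cam_to_world'].round(3).tolist())
    for t in ['carving','carving_block','finished','blank','rack','post','lever']:
        for m in r.masks_of(t,s)[:3]:
            P,u,v=pts(s,m['mask'])
            print(t,round(m['p'],2),np.round(m['location']),len(P),np.median(P,0).round(3),P.min(0).round(3),P.max(0).round(3)) if len(P) else print(t,m['p'],'none')
print(r.read_state())
E
```

```text
pics
side [[-0.956, -0.223, 0.193, 0.331], [-0.295, 0.697, -0.654, 0.758], [0.012, -0.682, -0.731, 1.022], [0.0, 0.0, 0.0, 1.0]]
carving 0.95 [262. 336.] 1260 [0.501 0.328 0.142] [0.471 0.285 0.049] [0.544 0.349 0.191]
carving 0.93 [343. 314.] 1162 [0.337 0.215 0.141] [ 0.301  0.136 -0.004] [0.372 0.236 0.186]
carving 0.88 [289. 405.] 849 [0.4   0.466 0.181] [ 0.371  0.368 -0.005] [0.444 0.486 0.186]
carving_block 0.96 [262. 334.] 1277 [0.501 0.327 0.142] [0.47  0.267 0.049] [0.555 0.349 0.191]
carving_block 0.93 [231. 394.] 1519 [0.516 0.462 0.138] [ 0.486  0.345 -0.005] [0.6   0.487 0.185]
carving_block 0.9 [322. 352.] 1359 [0.362 0.33  0.142] [ 0.328  0.213 -0.003] [0.398 0.351 0.187]
finished 0.63 [277. 267.] 561 [0.532 0.116 0.086] [0.503 0.074 0.049] [0.573 0.186 0.152]
finished 0.34 [278. 222.] 1624 [ 0.58  -0.066  0.042] [ 0.516 -0.346 -0.008] [ 0.664 -0.02   0.175]
blank 0.91 [272. 294.] 738 [0.515 0.223 0.136] [0.488 0.132 0.051] [0.556 0.28  0.186]
rack 0.7 [231. 237.] 262 [ 0.715 -0.015  0.016] [ 0.702 -0.096 -0.003] [0.726 0.129 0.025]
post 0.97 [280. 220.] 1555 [ 0.58  
[... 1541 characters left out ...]
 0.639 -0.026  0.178]
{'time': 0.8, 'joint_positions': array([ 1.24839562e+00,  3.50673978e-01,  1.65180444e+00, -4.18073453e-06,
        1.13906368e+00, -8.46143252e-02]), 'joint_vel': array([ 5.87090404e-05, -5.56621149e-04, -1.92695845e-03,  1.13426482e-03,
       -4.32000171e-04,  6.01493456e-04]), 'effort': array([-1.99607671e-04, -5.05990648e+01, -2.91641879e+01, -5.50732716e-05,
        6.18020040e-04,  3.11453391e-05]), 'ee_pos': array([0.12953516, 0.53452161, 0.24230213]), 'ee_rot': array([-0.15958079,  1.57074563,  1.17343091]), 'ft_force': array([-0.09126676, -0.37960284, -0.44083969]), 'moment': array([-0.02372724, -0.00919369, -0.01824754]), 'gripper_width': 0.08546755858255672}
```

View both.

View pics/s1.png

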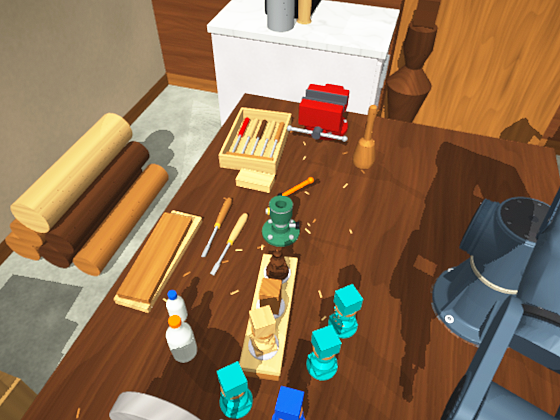

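View pics/t1.png

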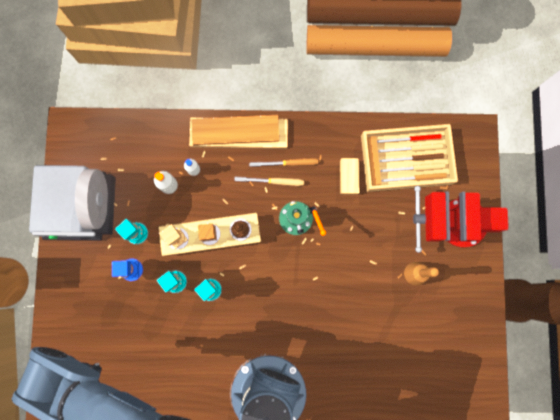

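```bash
cat > m.py <<'E'
from h import *
a=r.snapshot('side'); b=r.snapshot('top')
print(a['camera_matrix'].tolist(), b['camera_matrix'][0,0])
for n,s in (('side',a),('top',b)):
    P,u,v=pts(s); im=s['image'][v,u]
    # carving block
    k=(np.hypot(P[:,0]-.502,P[:,1]-.302)<.06)
    Q=P[k]; 
    t=(Q[:,2]>.178); T=Q[t]
    rc=cv2.minAreaRect((T[:,:2]*1000).astype(np.float32)); print(n,'blocktop',t.sum(),np.median(T[:,2]),rc, 'trim centre', T.mean(0).round(4))
    # rack top
    k=(abs(P[:,2]-.052)<.006)&(P[:,0]>.44)&(P[:,0]<.61)&(P[:,1]>.02)&(P[:,1]<.4)
    print('rack',cv2.minAreaRect((P[k,:2]*1000).astype(np.float32)),np.median(P[k,2]))
    # post
    hsv=cv2.cvtColor(s['image'],cv2.COLOR_RGB2HSV)[v,u]
    g=(hsv[:,0]>65)&(hsv[:,0]<88)&(hsv[:,1]>90)&(np.hypot(P[:,0]-.58,P[:,1]+.075)<.09)
    G=P[g]; h=np.histogram(G[:,2],bins=np.arange(0,.2,.004)); print([(round(e,3),c) for c,e in zip(*h) if c>8])
    zt=G[:,2].max()
    for lo,hi in ((.09,.15),):
        top=G[(G[:,2]>lo)]
        zz=np.percentile(top[:,2],85); tt=top[abs(top[:,2]-zz)<.005]
        print('top',zz,len(tt),cv2.minEnclosingCircle((tt[:,:2]*1000).astype(np.float32)),tt.min(0).round(4),tt.max(0).round(4))
    o=(hsv[:,0]>8)&(hsv[:,0]<22)&(hsv[:,1]>200)&(hsv[:,2]>150)&(np.hypot(P[:,0]-.57,P[:,1]+.15)<.12)&(P[:,2]>.05)
    O=P[o]; 
    if len(O):
        print('lever',len(O)); i=np.argsort(O[:,2]); print(O[i[::max(1,len(i)//12)]].round(3).tolist())
        c=O.mean(0); d=np.linalg.svd(O-c)[2][0]; print(c.round(4),d.round(3))
c1=a['image'][285:385,215:315]; c2=a['image'][165:255,245:345]; c3=b['image'][185:255,265:345];c4=b['image'][200:270,140:220]
f=lambda c:cv2.resize(c,(400,300),interpolation=cv2.INTER_CUBIC)
cv2.imwrite('pics/c1.png',np.vstack([np.hstack([f(c1),f(c2)]),np.hstack([f(c4),f(c3)])])[:,:,::-1])
E
python3 m.py
```

```text
[[436.13275336552675, 0.0, 282.91617138730567], [0.0, 436.13275336552675, 214.13820119702447], [0.0, 0.0, 1.0]] 518.8415456790419
side blocktop 457 0.18698425845747546 ((506.2920837402344, 312.9482727050781), (46.083351135253906, 47.57872772216797), 36.73783874511719) trim centre [0.5055 0.315  0.1866]
rack ((522.899658203125, 208.0408935546875), (96.30287170410156, 332.4868469238281), 9.009332656860352) 0.051064262835077034
[(np.float64(0.0), np.int64(14)), (np.float64(0.004), np.int64(74)), (np.float64(0.008), np.int64(184)), (np.float64(0.012), np.int64(147)), (np.float64(0.016), np.int64(44)), (np.float64(0.02), np.int64(24)), (np.float64(0.024), np.int64(12)), (np.float64(0.028), np.int64(15)), (np.float64(0.032), np.int64(17)), (np.float64(0.036), np.int64(22)), (np.float64(0.04), np.int64(33)), (np.float64(0.068), np.int64(14)), (np.float64(0.072), np.int64(11)), (np.float64(0.08), np.int64(13)), (np.float64(0.084), np.int64(23)), (np.float64(0.088), np.int64(16)), (np.float64(0.092), np.int64(26)), (np.float64(0.096), np.int64(26)), (np.float64(0.1), np.int64(29)), (np.float6
[... 1233 characters left out ...]
 np.int64(12)), (np.float64(0.116), np.int64(17)), (np.float64(0.12), np.int64(58)), (np.float64(0.124), np.int64(105)), (np.float64(0.128), np.int64(72)), (np.float64(0.132), np.int64(12))]
top 0.12983760541533473 166 ((586.7608032226562, -83.34302520751953), 34.36626434326172) [ 0.5527 -0.1168  0.1249] [ 0.6211 -0.0522  0.1347]
lever 104
[[0.602, -0.144, 0.103], [0.591, -0.144, 0.112], [0.597, -0.137, 0.115], [0.581, -0.143, 0.12], [0.58, -0.146, 0.126], [0.569, -0.155, 0.135], [0.559, -0.148, 0.141], [0.555, -0.157, 0.146], [0.548, -0.154, 0.15], [0.544, -0.157, 0.156], [0.518, -0.159, 0.163], [0.521, -0.171, 0.168], [0.524, -0.168, 0.171]]
[ 0.558  -0.1531  0.1415] [-0.749 -0.253  0.612]
```

View pics/c1.png

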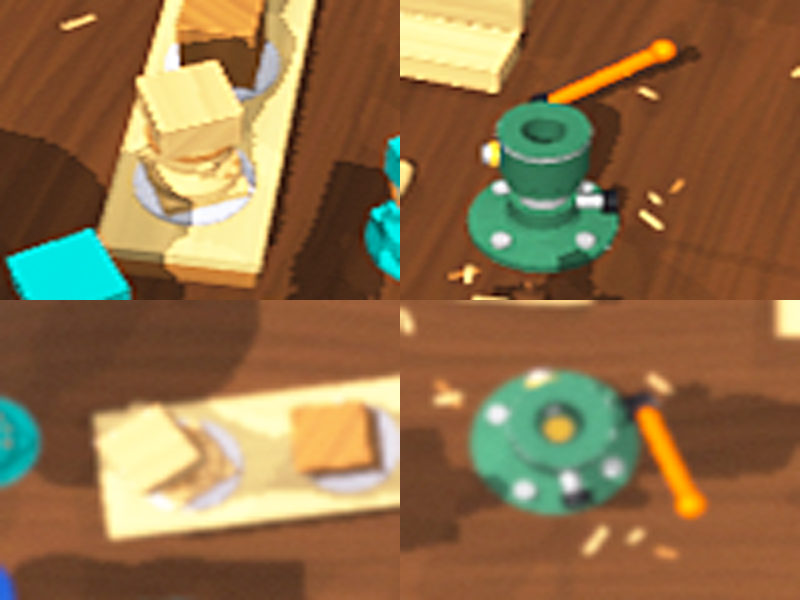

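The pale head is at side (262,335) and top (174,238), hanging in the rack's end hole. The things it could be confused with are:
- **Turquoise copies:** side (345,305), (323,352) and (235,390).
- **Blue copy:** side (288,405).
- **Brown blank:** side (271,294).

The crop confirms pale wood with a square block on top. The green post is at side (280,220), with its orange lever raised.

```bash
cat >> h.py <<'E'
from scipy.spatial.transform import Rotation as Ro
def to(pos,jaw=None,nrow=5):
    s=r.read_state(); R=Ro.from_euler('xyz',s['ee_rot']); M=R.as_matrix()
    rv=np.zeros(3)
    if jaw is None: jaw=np.degrees(np.arctan2(M[1,2],M[0,2]))
    c=[]
    for k in (0,180):
        a=np.radians(jaw+k); z=np.array([np.cos(a),np.sin(a),0]); x=np.array([0,0,-1.])
        T=np.c_[x,np.cross(z,x),z]; c.append(Ro.from_matrix(M.T@T).as_rotvec())
    rv=min(c,key=np.linalg.norm)
    t=M.T@(np.array(pos)-s['ee_pos'])
    print('t',s['time'],'pos',s['ee_pos'].round(4),'q',s['joint_positions'].round(2),'jaw now',np.degrees(np.arctan2(M[1,2],M[0,2])).round(1),'F',s['ft_force'].round(1),'w',s['gripper_width'].round(4))
    print('units shift',(t/.2).round(4),'turn',(rv/(np.pi/2)).round(4),'| dist mm',np.linalg.norm(t)*1000,'deg',np.degrees(np.linalg.norm(rv)))
    return c
E
python3 -c "
from h import *
for j in (36.5,126.5): print(np.degrees(to([.507,.3115,.25],j)))"
```

```text
Traceback (most recent call last):
  File "h.py", line 20, in to
    print('t',s['time'],'pos',s['ee_pos'].round(4),'q',s['joint_positions'].round(2),'jaw now',np.degrees(np.arctan2(M[1,2],M[0,2])).round(1),'F',s['ft_force'].round(1),'w',s['gripper_width'].round(4))
                                                                                                                                                                             ^^^^^^^^^^^^^^^^^^^^^^^^
AttributeError: 'float' object has no attribute 'round'
```

```bash
sed -i "s/s\['gripper_width'\].round(4)/round(s['gripper_width'],4)/" h.py
python3 -c "
from h import *
for j in (36.5,126.5): print(np.degrees(to([.507,.3115,.25],j)))"
```

```text
t 0.9 pos [0.1295 0.5345 0.2423] q [ 1.25  0.35  1.65  0.    1.14 -0.08] jaw now 76.4 F [-0.3 -0.2  0.3] w 0.0854
units shift [-0.0386 -2.097  -0.6391] turn [ 0.4431 -0.     -0.    ] | dist mm 438.5196517272839 deg 39.87483734025133
[[ 3.98748373e+01 -1.21027325e-03 -1.13878411e-03]
 [-1.40125163e+02  1.45159882e-03 -1.54272544e-03]]
t 0.9 pos [0.1295 0.5345 0.2423] q [ 1.25  0.35  1.65  0.    1.14 -0.08] jaw now 76.4 F [-0.3 -0.2  0.3] w 0.0854
units shift [-0.0386 -2.097  -0.6391] turn [-0.5569 -0.     -0.    ] | dist mm 438.5196517272839 deg 50.1251627163923
[[-5.01251627e+01 -5.11521685e-05 -1.68080603e-03]
 [ 1.29874837e+02 -2.03655759e-03  6.19787978e-05]]
```

{"op": "carry_out", "data": {"translation": [[-0.01,-0.19,-0.06],[-0.02,-0.39,-0.12],[-0.03,-0.58,-0.18],[-0.035,-0.78,-0.24],[-0.04,-0.97,-0.3]], "angular": [[0.045,0,0],[0.09,0,0],[0.135,0,0],[0.18,0,0],[0.22,0,0]], "fingers": [0,0,0,0,0]}}

```text
time: 1.32
ee_pos: [0.3055, 0.4293, 0.2506]
ee_rot: [-0.267, 1.57, 0.718]
ft_force: [1.2, 0.7, -0.4]
gripper_width: 0.0854
```

```bash
python3 -c "
from h import *
to([.507,.3115,.25],36.5)"
```

```text
t 1.3167 pos [0.3055 0.4293 0.2506] q [ 0.86  0.3   1.7  -0.    1.14 -0.12] jaw now 56.4 F [ 1.2  0.7 -0.4] w 0.0854
units shift [ 0.0031 -1.1652  0.0674] turn [0.221  0.0003 0.    ] | dist mm 233.43234916071125 deg 19.88587607557668
```

{"op": "carry_out", "data": {"translation": [[0,-0.2,0.012],[0,-0.4,0.024],[0,-0.6,0.036],[0,-0.8,0.048],[0,-1.0,0.06]], "angular": [[0.045,0,0],[0.09,0,0],[0.135,0,0],[0.18,0,0],[0.221,0,0]], "fingers": [0,0,0,0,0]}}

```text
time: 1.73
ee_pos: [0.4802, 0.3272, 0.2507]
ee_rot: [0.091, 1.57, 0.724]
ft_force: [-0.1, 1.3, 0.5]
gripper_width: 0.0853
```

```bash
python3 -c "
from h import *
to([.507,.3115,.20],36.5)"
```

```text
t 1.7333 pos [0.4802 0.3272 0.2507] q [ 0.52  0.4   1.56  0.    1.18 -0.12] jaw now 36.3 F [-0.1  1.3  0.5] w 0.0853
units shift [ 0.2536 -0.1424  0.0613] turn [-0.0024  0.0005 -0.    ] | dist mm 59.453838919517686 deg 0.2195482120398159
```

{"op": "carry_out", "data": {"translation": [[0,-0.1,0.05],[0.1,-0.142,0.061],[0.22,-0.142,0.061],[0.25,-0.142,0.061],[0.25,-0.142,0.061]], "angular": [[0,0,0],[0,0,0],[0,0,0],[0,0,0],[0,0,0]], "fingers": [0,0,0,0,0]}}

```text
time: 2.15
ee_pos: [0.5061, 0.3111, 0.1991]
ee_rot: [2.892, 1.568, -2.758]
ft_force: [-0.9, 0.0, -0.2]
gripper_width: 0.0856
```

Run:
```python
from h import *
to([.507,.3115,.160],36.5)
s=r.snapshot('side'); save(s,'s2')
c=s['image'][260:400,190:340]
cv2.imwrite('pics/c2.png',cv2.resize(c,(600,560),interpolation=cv2.INTER_CUBIC)[:,:,::-1])
```

```text
t 2.15 pos [0.5061 0.3111 0.1991] q [ 0.47  0.48  1.57  0.    1.09 -0.16] jaw now 36.3 F [-0.9  0.  -0.2] w 0.0856
units shift [ 0.1955 -0.0014  0.0054] turn [-0.0025 -0.0018 -0.0005] | dist mm 39.1107748487315 deg 0.28068335163166547
```

View pics/c2.png

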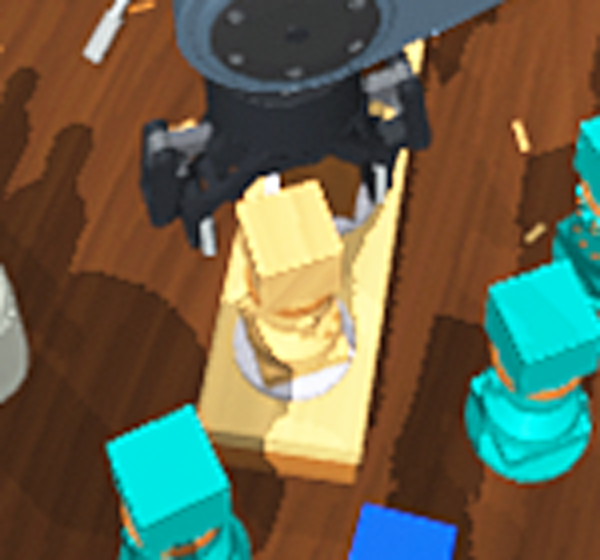

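The jaw tips at crop (208,245) and (380,185) straddle the block top, whose centre is near (288,227). The jaw line is parallel to a block edge, so I'm descending.

{"op": "carry_out", "data": {"translation": [[0.05,0,0.005],[0.1,0,0.005],[0.15,0,0.005],[0.19,0,0.005],[0.195,0,0.005]], "angular": [[0,0,0],[0,0,0],[0,0,0],[0,0,0],[0,0,0]], "fingers": [0,0,0,0,0]}}

```text
time: 2.62
ee_pos: [0.5066, 0.312, 0.1598]
ee_rot: [2.908, 1.568, -2.741]
ft_force: [1.2, 0.1, 1.0]
gripper_width: 0.0854
```

{"op": "carry_out", "data": {"translation": [[0,0,0],[0,0,0],[0,0,0],[0,0,0],[0,0,0]], "angular": [[0,0,0],[0,0,0],[0,0,0],[0,0,0],[0,0,0]], "fingers": [0.2,0.35,0.5,0.6,0.8], "force": 30}}

```text
time: 3.03
ee_pos: [0.5068, 0.3121, 0.1603]
ee_rot: [2.881, 1.569, -2.769]
ft_force: [-0.6, -0.5, 1.0]
gripper_width: 0.0459
```

{"op": "carry_out", "data": {"translation": [[0,0,0],[0,0,0],[0,0,0],[0,0,0],[0,0,0]], "angular": [[0,0,0],[0,0,0],[0,0,0],[0,0,0],[0,0,0]], "fingers": [1,1,1,1,1], "force": 80}}

```text
time: 3.45
ee_pos: [0.5068, 0.3121, 0.1605]
ee_rot: [2.85, 1.569, -2.8]
ft_force: [-0.9, -1.3, 2.8]
gripper_width: 0.0454
```

Run:
```python
from h import *
to([.507,.3115,.160],None)
to([.507,.3115,.360],None)
```

```text
t 3.45 pos [0.5068 0.3121 0.1605] q [ 0.47  0.52  1.6   0.    1.02 -0.16] jaw now 36.3 F [-0.9 -1.3  2.8] w 0.0454
units shift [ 0.0023 -0.003  -0.001 ] turn [-0.     -0.0013 -0.0004] | dist mm 0.7901639920012565 deg 0.1183469729776553
t 3.45 pos [0.5068 0.3121 0.1605] q [ 0.47  0.52  1.6   0.    1.02 -0.16] jaw now 36.3 F [-0.9 -1.3  2.8] w 0.0454
units shift [-0.9977 -0.0024 -0.003 ] turn [-0.     -0.0013 -0.0004] | dist mm 199.54038631247806 deg 0.1183469729776553
```

{"op": "carry_out", "data": {"translation": [[-0.05,0,0],[-0.13,0,0],[-0.23,0,0],[-0.34,0,0],[-0.45,0,0]], "angular": [[0,0,0],[0,0,0],[0,0,0],[0,0,0],[0,0,0]], "fingers": [1,1,1,1,1]}}

```text
time: 3.87
ee_pos: [0.5066, 0.312, 0.2514]
ee_rot: [2.9, 1.568, -2.749]
ft_force: [0.5, -0.5, -4.4]
gripper_width: 0.0455
```

{"op": "carry_out", "data": {"translation": [[-0.1,0,0],[-0.2,0,0],[-0.3,0,0],[-0.4,0,0],[-0.5,0,0]], "angular": [[0,0,0],[0,0,0],[0,0,0],[0,0,0],[0,0,0]], "fingers": [1,1,1,1,1]}}

```text
time: 4.28
ee_pos: [0.5065, 0.3119, 0.3525]
ee_rot: [2.909, 1.567, -2.74]
ft_force: [1.1, 0.2, -4.1]
gripper_width: 0.0455
```

Run:
```python
from h import *
to([.5865,-.0825,.36],None)
to([.5865,-.0825,.36],-20)
to([.5865,-.0825,.36],70)
```

```text
t 4.2833 pos [0.5065 0.3119 0.3525] q [ 0.47  0.35  1.38  0.    1.42 -0.16] jaw now 36.3 F [ 1.1  0.2 -4.1] w 0.0455
units shift [-0.0359 -1.826  -0.8456] turn [-0.     -0.0025 -0.0006] | dist mm 402.5274860942528 deg 0.2336468783169012
t 4.2833 pos [0.5065 0.3119 0.3525] q [ 0.47  0.35  1.38  0.    1.42 -0.16] jaw now 36.3 F [ 1.1  0.2 -4.1] w 0.0455
units shift [-0.0359 -1.826  -0.8456] turn [ 0.6257 -0.0026  0.0007] | dist mm 402.5274860942528 deg 56.31128768556753
t 4.2833 pos [0.5065 0.3119 0.3525] q [ 0.47  0.35  1.38  0.    1.42 -0.16] jaw now 36.3 F [ 1.1  0.2 -4.1] w 0.0455
units shift [-0.0359 -1.826  -0.8456] turn [-0.3743 -0.0023 -0.0013] | dist mm 402.5274860942528 deg 33.68994410665272
```

{"op": "carry_out", "data": {"translation": [[-0.01,-0.1,-0.046],[-0.02,-0.25,-0.116],[-0.03,-0.42,-0.194],[-0.04,-0.59,-0.273],[-0.04,-0.76,-0.352]], "angular": [[0,0,0],[0,0,0],[0,0,0],[0,0,0],[0,0,0]], "fingers": [1,1,1,1,1]}}

```text
time: 4.7
ee_pos: [0.5396, 0.1462, 0.3612]
ee_rot: [2.928, 1.567, -2.721]
ft_force: [0.2, -0.6, -3.8]
gripper_width: 0.0449
```

{"op": "carry_out", "data": {"translation": [[0,-0.17,-0.079],[0,-0.34,-0.158],[0,-0.51,-0.236],[0,-0.67,-0.31],[0,-0.8,-0.37]], "angular": [[0,0,0],[0,0,0],[0,0,0],[0,0,0],[0,0,0]], "fingers": [1,1,1,1,1]}}

```text
time: 5.12
ee_pos: [0.5746, -0.0291, 0.3615]
ee_rot: [2.925, 1.566, -2.725]
ft_force: [0.4, 0.2, -3.7]
gripper_width: 0.0452
```

Run:
```python
from h import *
to([.5865,-.0825,.32],36.5)
```

```text
t 5.1167 pos [ 0.5746 -0.0291  0.3615] q [-0.13  0.31  1.42 -0.    1.42 -0.76] jaw now 36.3 F [ 0.4  0.2 -3.7] w 0.0452
units shift [ 0.2078 -0.2508 -0.1092] turn [-0.0024 -0.0029 -0.0007] | dist mm 68.70578866395677 deg 0.3446289475994345
```

{"op": "carry_out", "data": {"translation": [[0.0,-0.12,-0.055],[0.05,-0.2,-0.09],[0.12,-0.25,-0.109],[0.18,-0.25,-0.109],[0.205,-0.251,-0.109]], "angular": [[0,0,0],[0,-0.003,0],[-0.002,-0.003,-0.001],[-0.002,-0.003,-0.001],[-0.002,-0.003,-0.001]], "fingers": [1,1,1,1,1]}}

```text
time: 5.53
ee_pos: [0.5857, -0.083, 0.3187]
ee_rot: [2.373, 1.568, 3.008]
ft_force: [0.1, -0.1, -5.4]
gripper_width: 0.0453
```

Run:
```python
from h import *
to([.5865,-.0825,.32],36.5)
s=r.snapshot('side'); t=r.snapshot('top')
f=lambda c:cv2.resize(c,(400,480),interpolation=cv2.INTER_CUBIC)
cv2.imwrite('pics/c3.png',np.hstack([f(s['image'][130:250,230:330]),f(t['image'][160:280,245:345])])[:,:,::-1])
P,u,v=pts(s); k=np.hypot(P[:,0]-.5865,P[:,1]+.0825)<.05; Q=P[k]; C=s['image'][v,u][k]
# aluminium plate / spigot points: grey
g=(C.max(1).astype(int)-C.min(1)<30)&(C.mean(1)>100)
for lo,hi in ((.15,.205),(.205,.225)):
    m=g&(Q[:,2]>lo)&(Q[:,2]<hi); print(lo,m.sum(),Q[m].min(0).round(4) if m.any() else '',Q[m].max(0).round(4) if m.any() else '')
    if m.sum()>10:
        X=Q[m]; A=np.c_[2*X[:,:2],np.ones(len(X))]; c=np.linalg.lstsq(A,(X[:,:2]**2).sum(1),rcond=None)[0]; print('circ',c[:2],np.sqrt(c[2]+c[0]**2+c[1]**2))
w=Q[(Q[:,2]>.18)]; print(np.histogram(w[:,2],bins=np.arange(.15,.36,.01))[0])
```

```text
t 5.5333 pos [ 0.5857 -0.083   0.3187] q [-0.22  0.37  1.44 -0.    1.34 -0.85] jaw now 36.4 F [ 0.1 -0.1 -5.4] w 0.0453
units shift [-0.0065 -0.0001  0.0045] turn [-0.0011 -0.0013 -0.0013] | dist mm 1.580443467795097 deg 0.19343412724173445
0.15 50 [ 0.5705 -0.0868  0.1683] [ 0.5992 -0.0649  0.191 ]
circ [ 0.58464163 -0.0789578 ] 0.010669037425233993
0.205 131 [ 0.5498 -0.1037  0.2076] [ 0.6199 -0.0436  0.2233]
circ [ 0.5850422  -0.07880129] 0.030670518380360667
[  0   0   0   4   1   6 129  70  80 117  44  19  48  61  54  52  76  90
  94 235]
```

View pics/c3.png

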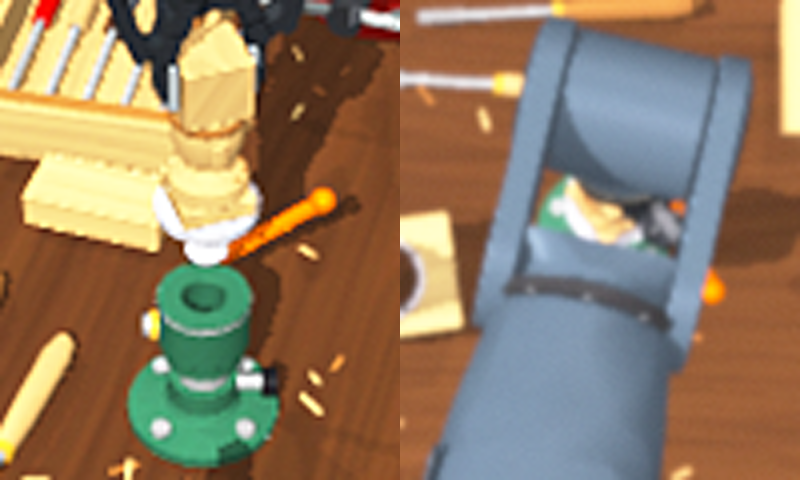

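```bash
cat >> h.py <<'E'
def overlay(s,items,box,k,name):
    x0,y0,x1,y1=box; im=cv2.resize(s['image'][y0:y1,x0:x1],None,fx=k,fy=k,interpolation=cv2.INTER_CUBIC)[:,:,::-1].copy()
    W=np.linalg.inv(s['cam_to_world'])
    for P,col in items:
        p=(np.array(P)@W[:3,:3].T+W[:3,3])@s['camera_matrix'].T; p=p[:,:2]/p[:,2:]
        p=((p+.5-[x0,y0])*k-.5)
        cv2.polylines(im,[np.round(p*8).astype(np.int32)],True,col,1,cv2.LINE_AA,3)
    cv2.imwrite(f'pics/{name}.png',im)
def circ(x,y,z,rad):
    a=np.linspace(0,2*np.pi,60); return np.c_[x+rad*np.cos(a),y+rad*np.sin(a),0*a+z]
def sq(x,y,z,h,deg):
    a=np.radians(deg+45+90*np.arange(4)); return np.c_[x+h*2**.5*np.cos(a),y+h*2**.5*np.sin(a),0*a+z]
E
cat > ov.py <<'E'
from h import *
import sys
s=r.snapshot('side'); e=r.read_state()['ee_pos']; x,y,z=e; zp=z-.1085
px,py,pz=.5865,-.082,.127
overlay(s,[(circ(x,y,zp,.036),(0,0,255)),(circ(x,y,zp+.008,.036),(0,0,255)),(circ(x,y,zp-.046,.010),(0,0,255)),(circ(x,y,zp-.039,.015),(0,0,255)),(sq(x,y,zp+.136,.023,36.4),(0,0,255)),(sq(x,y,zp+.092,.023,36.4),(255,0,0)),
 (circ(px,py,pz,.034),(255,0,255)),(circ(px,py,pz,.016),(255,0,255)),(circ(px,py,0.0,.058),(255,0,255))],(235,120,335,250),6,sys.argv[1])
E
python3 ov.py o1
```

```text
(no output)
```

View pics/o1.png

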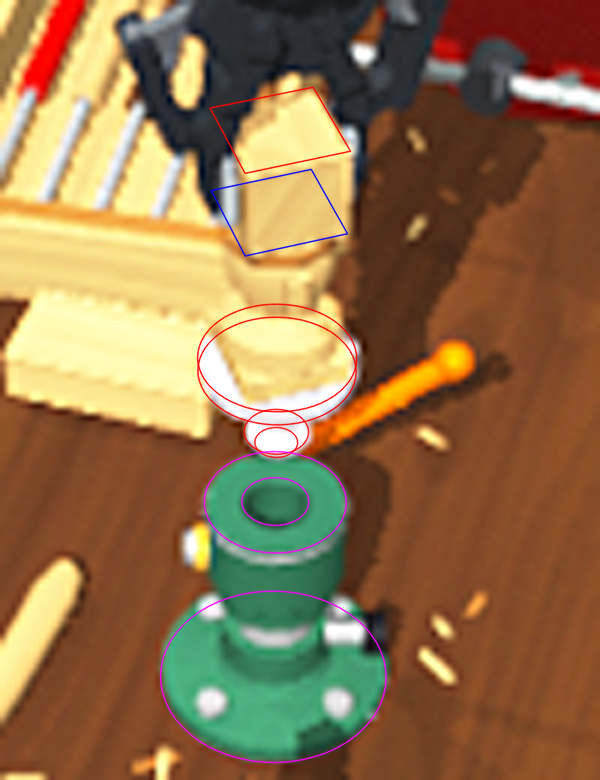

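{"op": "carry_out", "data": {"translation": [[0.02,-0.001,0.006],[0.08,-0.001,0.006],[0.14,-0.001,0.006],[0.175,-0.001,0.006],[0.175,-0.001,0.006]], "angular": [[-0.001,-0.001,-0.001],[-0.001,-0.001,-0.001],[-0.001,-0.001,-0.001],[-0.001,-0.001,-0.001],[-0.001,-0.001,-0.001]], "fingers": [1,1,1,1,1]}}

```text
time: 6.1
ee_pos: [0.5871, -0.0812, 0.2847]
ee_rot: [-0.867, 1.571, -0.228]
ft_force: [-0.4, -0.5, -4.6]
gripper_width: 0.045
```

```bash
python3 ov.py o2; python3 -c "
from h import *
to([.5865,-.0822,.265],36.4)"
```

```text
t 6.15 pos [ 0.5874 -0.0813  0.2857] q [-0.22  0.39  1.48 -0.    1.27 -0.85] jaw now 36.6 F [ 0.9 -0.2 -3.6] w 0.0452
units shift [ 0.1035 -0.0006 -0.0065] turn [0.0022 0.0006 0.0007] | dist mm 20.74884248678457 deg 0.21929610729158408
```

View pics/o2.png

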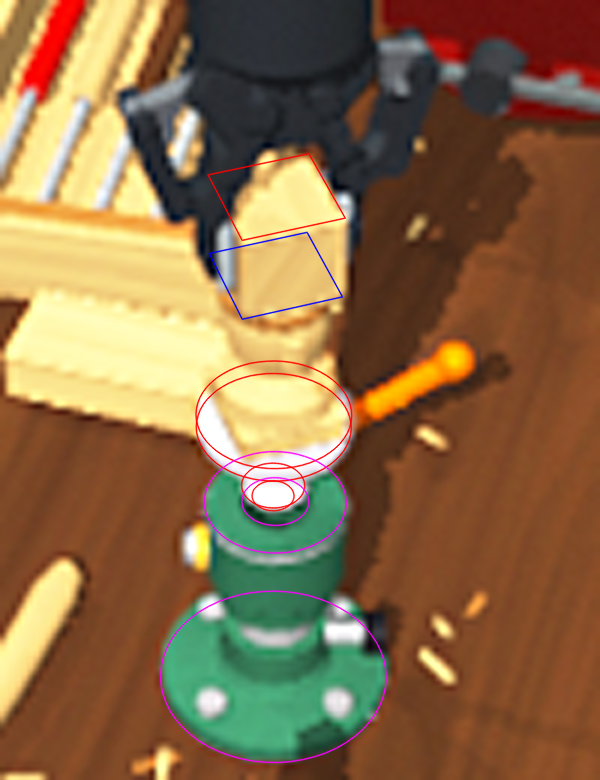

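The spigot foot at (272,500) sits over the bore mouth at (275,503), so I'm lowering into the socket.

{"op": "carry_out", "data": {"translation": [[0.01,-0.001,-0.005],[0.035,-0.001,-0.005],[0.06,-0.001,-0.005],[0.085,-0.001,-0.005],[0.1,-0.001,-0.005]], "angular": [[0.001,0,0],[0.002,0,0],[0.002,0,0],[0.002,0,0],[0.002,0,0]], "fingers": [1,1,1,1,1]}}

```text
time: 6.57
ee_pos: [0.5866, -0.0821, 0.2649]
ee_rot: [-0.923, 1.57, -0.288]
ft_force: [-0.9, 0.9, -4.7]
gripper_width: 0.0449
```

```bash
python3 -c "
from h import *
to([.5865,-.082,.2495],36.4)
for i in range(3): r.snapshot('side'); s=r.read_state(); print(s['ee_pos'].round(4),s['ft_force'].round(1),s['moment'].round(2))"
```

```text
t 6.5667 pos [ 0.5866 -0.0821  0.2649] q [-0.22  0.41  1.51 -0.    1.22 -0.85] jaw now 36.4 F [-0.9  0.9 -4.7] w 0.0449
units shift [ 0.0771  0.0005 -0.0002] turn [0.0002 0.0003 0.0004] | dist mm 15.412487208032735 deg 0.04959764666875047
[ 0.5864 -0.082   0.2645] [ 1.3  0.5 -4.8] [ 0.01  0.04 -0.02]
[ 0.5865 -0.0821  0.265 ] [ 0.4 -0.1 -4.2] [-0.05 -0.   -0.02]
[ 0.5867 -0.0821  0.2655] [-1.   0.1 -4.2] [-0.01  0.02  0.06]
```

{"op": "carry_out", "data": {"translation": [[0.015,0,0],[0.03,0,0],[0.045,0,0],[0.06,0,0],[0.07,0,0]], "angular": [[0,0,0],[0,0,0],[0,0,0],[0,0,0],[0,0,0]], "fingers": [1,1,1,1,1]}}

```text
time: 7.13
ee_pos: [0.5866, -0.0821, 0.2509]
ee_rot: [-0.931, 1.57, -0.296]
ft_force: [0.0, 0.6, -4.1]
gripper_width: 0.0452
```

{"op": "carry_out", "data": {"translation": [[0.004,0,0],[0.008,0,0],[0.012,0,0],[0.016,0,0],[0.02,0,0]], "angular": [[0,0,0],[0,0,0],[0,0,0],[0,0,0],[0,0,0]], "fingers": [1,1,1,1,1]}}

```text
time: 7.55
ee_pos: [0.5864, -0.0821, 0.2471]
ee_rot: [-2.567, 1.57, -1.931]
ft_force: [-2.9, -0.9, 0.0]
gripper_width: 0.0454
```

```bash
python3 -c "
from h import *
to([.5865,-.082,.2355],36.4)
for i in range(2): r.snapshot('side'); s=r.read_state(); print(s['ee_pos'].round(4),s['ft_force'].round(1),s['moment'].round(2))"
```

```text
t 7.55 pos [ 0.5864 -0.0821  0.2471] q [-0.22  0.42  1.53 -0.    1.19 -0.85] jaw now 36.4 F [-2.9 -0.9  0. ] w 0.0454
units shift [0.0579 0.0002 0.001 ] turn [ 0.0003 -0.0002  0.0001] | dist mm 11.58016964060994 deg 0.03434021570409117
[ 0.5863 -0.0821  0.2469] [-2.9 -0.8 -1.9] [-0.22  0.77 -0.03]
[ 0.5863 -0.0821  0.2469] [-3.6 -1.  -2.8] [-0.28  0.79  0.06]
```

{"op": "carry_out", "data": {"translation": [[0.005,0,0],[0.01,0,0],[0.015,0,0],[0.015,0,0]], "angular": [[0,0,0],[0,0,0],[0,0,0],[0,0,0]], "fingers": [1,1,1,1]}}

```text
time: 7.98
ee_pos: [0.5862, -0.0824, 0.244]
ee_rot: [-2.74, 1.57, -2.104]
ft_force: [-2.8, -3.2, 1.4]
gripper_width: 0.0452
```

{"op": "carry_out", "data": {"translation": [[0.005,0,0],[0.01,0,0],[0.01,0,0]], "angular": [[0,0,0],[0,0,0],[0,0,0]], "fingers": [1,1,1]}}

```text
time: 8.23
ee_pos: [0.5863, -0.0825, 0.2425]
ee_rot: [-2.272, 1.57, -1.636]
ft_force: [-4.9, -2.0, 6.1]
gripper_width: 0.0447
```

{"op": "carry_out", "data": {"translation": [[0.005,0,0],[0.01,0,0],[0.01,0,0]], "angular": [[0,0,0],[0,0,0],[0,0,0]], "fingers": [1,1,1]}}

```text
time: 8.48
ee_pos: [0.5862, -0.0825, 0.241]
ee_rot: [-2.13, 1.569, -1.494]
ft_force: [-3.1, -1.4, 2.7]
gripper_width: 0.0448
```

{"op": "carry_out", "data": {"translation": [[0.005,0,0],[0.01,0,0],[0.01,0,0]], "angular": [[0,0,0],[0,0,0],[0,0,0]], "fingers": [1,1,1]}}

```text
time: 8.73
ee_pos: [0.5862, -0.0826, 0.2391]
ee_rot: [-2.14, 1.569, -1.505]
ft_force: [-3.2, -1.7, 0.3]
gripper_width: 0.0453
```

```bash
python3 -c "
from h import *
to([.5865,-.082,.2355],36.4)
for i in range(2): r.snapshot('side'); s=r.read_state(); print(s['ee_pos'].round(4),s['ft_force'].round(1),s['moment'].round(2))"
```

```text
t 8.7333 pos [ 0.5862 -0.0826  0.2391] q [-0.22  0.43  1.54 -0.    1.17 -0.85] jaw now 36.4 F [-3.2 -1.7  0.3] w 0.0453
units shift [0.0179 0.0014 0.0029] turn [ 0.0004 -0.0005  0.0007] | dist mm 3.6324425190847554 deg 0.08323766526865789
[ 0.5862 -0.0825  0.2389] [-2.8 -2.1  0.9] [-0.5   1.2   0.04]
[ 0.5862 -0.0825  0.2388] [-2.2 -1.2 -0.5] [-0.56  1.12  0.07]
```

{"op": "carry_out", "data": {"translation": [[0.005,0,0],[0.01,0,0],[0.01,0,0]], "angular": [[0,0,0],[0,0,0],[0,0,0]], "fingers": [1,1,1]}}

```text
time: 9.08
ee_pos: [0.5862, -0.0825, 0.2363]
ee_rot: [-2.548, 1.57, -1.912]
ft_force: [-0.3, -1.5, -3.7]
gripper_width: 0.0453
```

{"op": "carry_out", "data": {"translation": [[0.005,0,0],[0.005,0,0]], "angular": [[0,0,0],[0,0,0]], "fingers": [1,1]}}

```text
time: 9.25
ee_pos: [0.5862, -0.0824, 0.2349]
ee_rot: [-2.698, 1.57, -2.062]
ft_force: [-2.3, -1.5, -1.4]
gripper_width: 0.0454
```

```bash
python3 -c "
from h import *
to([.5865,-.082,.2355],36.4)
for i in range(2): r.snapshot('side'); s=r.read_state(); print(s['ee_pos'].round(4),s['ft_force'].round(1),s['moment'].round(2))"
```

```text
t 9.25 pos [ 0.5862 -0.0824  0.2349] q [-0.22  0.43  1.55 -0.    1.16 -0.85] jaw now 36.4 F [-2.3 -1.5 -1.4] w 0.0454
units shift [-0.0032  0.0007  0.0025] turn [ 0.0003 -0.0005  0.0003] | dist mm 0.8276002473562966 deg 0.05966447204844975
[ 0.5862 -0.0824  0.2349] [-1.7 -1.4 -2.3] [-0.4   0.67  0.03]
[ 0.5862 -0.0824  0.2349] [-1.2 -1.6 -1.8] [-0.48  0.63 -0.05]
```

{"op": "carry_out", "data": {"translation": [[0.003,0,0],[0.004,0,0]], "angular": [[0,0,0],[0,0,0]], "fingers": [1,1]}}

```text
time: 9.52
ee_pos: [0.5863, -0.0825, 0.2346]
ee_rot: [-2.247, 1.57, -1.611]
ft_force: [-4.2, -2.4, 6.0]
gripper_width: 0.0454
```

{"op": "carry_out", "data": {"translation": [[0.003,0,0],[0.003,0,0]], "angular": [[0,0,0],[0,0,0]], "fingers": [1,1]}}

```text
time: 9.68
ee_pos: [0.5863, -0.0825, 0.2346]
ee_rot: [-1.964, 1.57, -1.328]
ft_force: [-5.2, -2.0, 4.8]
gripper_width: 0.045
```

```bash
python3 -c "
from h import *
to([.5865,-.082,.2355],36.4)
for i in range(2): r.snapshot('side'); s=r.read_state(); print(s['ee_pos'].round(4),s['ft_force'].round(1),s['moment'].round(2))"; python3 ov.py o3
```

```text
t 9.6833 pos [ 0.5863 -0.0825  0.2346] q [-0.22  0.43  1.55 -0.    1.16 -0.85] jaw now 36.4 F [-5.2 -2.   4.8] w 0.045
units shift [-0.0043  0.0015  0.0026] turn [ 0.0003 -0.0003  0.0007] | dist mm 1.04070510787102 deg 0.07472888218910652
[ 0.5862 -0.0825  0.2346] [-4.4 -0.7  4.6] [-0.36  1.37  0.03]
[ 0.5863 -0.0825  0.2346] [-4.4 -1.6  5.7] [-0.36  1.38  0.04]
```

View pics/o3.png

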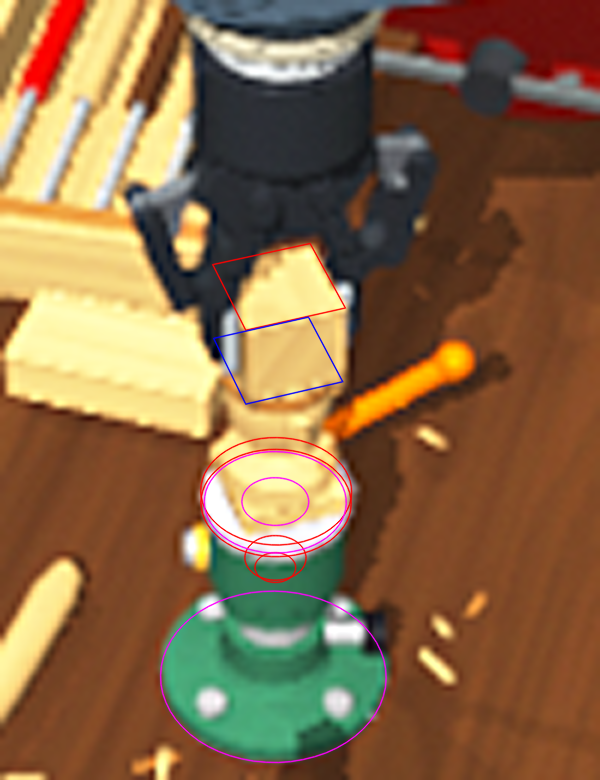

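{"op": "carry_out", "data": {"translation": [[0.003,0,0.002],[0.006,0.001,0.003],[0.006,0.001,0.003]], "angular": [[0,0,0],[0,0,0],[0,0,0]], "fingers": [1,1,1]}}

```text
time: 10.08
ee_pos: [0.5864, -0.0824, 0.2346]
ee_rot: [-2.066, 1.569, -1.43]
ft_force: [-8.3, -3.9, 10.4]
gripper_width: 0.045
```

Run:
```python
from h import *
to([.5865,-.082,.2355],36.4)
for i in range(2):
    p=r.snapshot('side'); s=r.read_state(); print(s['ee_pos'].round(4),s['ft_force'].round(1),s['moment'].round(2))
```

```text
t 10.0833 pos [ 0.5864 -0.0824  0.2346] q [-0.22  0.43  1.55 -0.    1.16 -0.85] jaw now 36.4 F [-8.3 -3.9 10.4] w 0.045
units shift [-0.0043  0.0014  0.0014] turn [ 0.0004 -0.0007  0.0012] | dist mm 0.9499447176172597 deg 0.1321424277500842
[ 0.5865 -0.0824  0.2347] [-7.9 -3.8 10.1] [-0.78  2.11 -0.04]
[ 0.5864 -0.0824  0.2347] [-8.1 -2.2 10.4] [-0.7   2.14 -0.03]
```

{"op": "carry_out", "data": {"translation": [[0,-0.001,-0.002],[-0.001,-0.001,-0.002]], "angular": [[0,0,0],[0,0,0]], "fingers": [1,1], "force": 30}}

```text
time: 10.35
ee_pos: [0.5862, -0.0827, 0.235]
ee_rot: [-1.884, 1.569, -1.248]
ft_force: [-1.8, -0.3, 0.4]
gripper_width: 0.0451
```

{"op": "carry_out", "data": {"translation": [[0,0,0],[0,0,0],[0,0,0],[0,0,0],[0,0,0]], "angular": [[0,0,0],[0,0,0],[0,0,0],[0,0,0],[0,0,0]], "fingers": [0.4,0.3,0.2,0,0]}}

```text
time: 10.77
ee_pos: [0.5864, -0.0826, 0.2351]
ee_rot: [-1.614, 1.569, -0.978]
ft_force: [0.5, 0.1, 0.3]
gripper_width: 0.0854
```

{"op": "carry_out", "data": {"translation": [[0,0,0],[-0.08,0,0],[-0.18,0,0],[-0.3,0,0],[-0.4,0,0]], "angular": [[0,0,0],[0,0,0],[0,0,0],[0,0,0],[0,0,0]], "fingers": [0,0,0,0,0]}}

```text
time: 11.18
ee_pos: [0.5864, -0.0825, 0.3165]
ee_rot: [-1.385, 1.568, -0.749]
ft_force: [1.4, 0.9, 0.7]
gripper_width: 0.0855
```

```bash
cat > chk.py <<'E'
from h import *
import sys
s=r.snapshot('side'); P,u,v=pts(s); C=s['image'][v,u].astype(int)
k=np.hypot(P[:,0]-.5865,P[:,1]+.0825)<.05
b=k&(P[:,2]>.245)&(P[:,2]<.275); Q=P[b]
print('block top z',np.percentile(Q[:,2],[25,50,75]).round(4),len(Q),cv2.minAreaRect((Q[:,:2]*1000).astype(np.float32)))
g=k&(C.max(1)-C.min(1)<30)&(C.mean(1)>110)&(P[:,2]>.11)&(P[:,2]<.15); print('plate z',g.sum(),np.percentile(P[g,2],[10,50,90]).round(4))
px,py,pz=.5865,-.082,.127
c=lambda z,q,col:(circ(px,py,z,q),col)
overlay(s,[c(pz,.034,(255,0,255)),c(pz,.036,(0,0,255)),c(pz+.008,.036,(0,0,255)),(sq(px,py,pz+.136,.023,36.4),(0,0,255)),(sq(px,py,pz+.092,.023,36.4),(255,0,0))],(235,120,335,250),6,sys.argv[1])
to([.58,-.08,.3])
E
python3 chk.py o4
```

```text
block top z [0.2567 0.2603 0.2619] 298 ((586.9395751953125, -80.65350341796875), (47.126258850097656, 48.74242401123047), 35.98072814941406)
plate z 142 [0.1233 0.132  0.1356]
t 11.2333 pos [ 0.5876 -0.0827  0.3206] q [-0.22  0.36  1.44 -0.    1.33 -0.85] jaw now 36.4 F [ 0.4 -0.5  3.3] w 0.0854
units shift [ 0.1027  0.034  -0.0228] turn [-0.      0.0027  0.0043] | dist mm 22.118367586329885 deg 0.45373357241522416
```

View pics/o4.png

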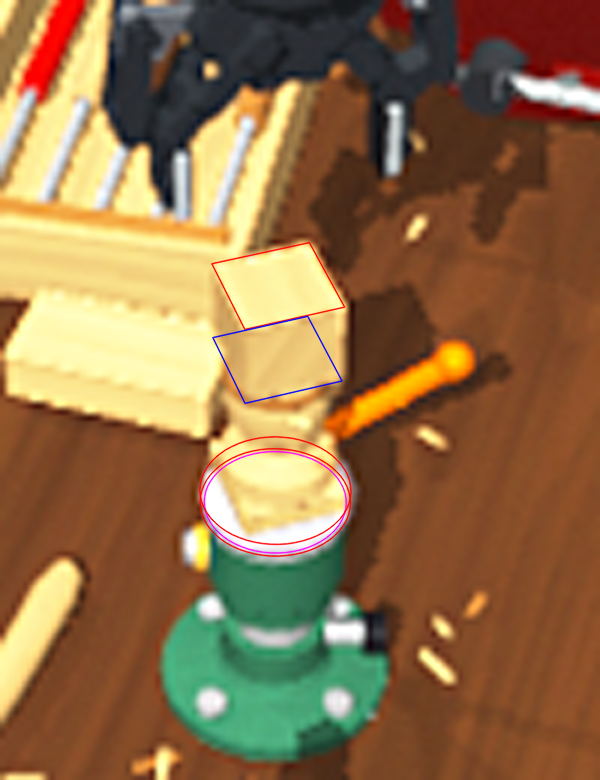

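The block top sits exactly on the prediction for a flush plate, and no force remains with the jaws open, so it has clicked. Next is the lever. I'll lean the tool away from the carving.

```bash
cat > lev.py <<'E'
from h import *
import sys
yaw=np.radians(20); l=np.array([-np.cos(yaw),-np.sin(yaw),0]); n=np.array([np.sin(yaw),-np.cos(yaw),0]); L=np.radians(25)
piv=np.array([.5865,-.082,0])+.058*n
d,ztip=float(sys.argv[1]),float(sys.argv[2])
x=np.array([0,0,-np.cos(L)])-np.sin(L)*n
s=r.read_state(); M=Ro.from_euler('xyz',s['ee_rot']).as_matrix()
tip=piv+d*l; tip[2]=ztip; tcp=tip-.011*x
for sg in (1,-1):
    y=sg*l; T=np.c_[x,y,np.cross(x,y)]; rv=Ro.from_matrix(M.T@T).as_rotvec()
    print('turn',(rv/(np.pi/2)).round(3),'deg',np.degrees(np.linalg.norm(rv)).round(1))
print('target tcp',tcp.round(4),'shift',(M.T@(tcp-s['ee_pos'])/.2).round(4),'down dir in tool',(M.T@[0,0,-1]).round(4))
print('tip now',(s['ee_pos']+.011*M[:,0]).round(4),'q',s['joint_positions'].round(2),'F',s['ft_force'].round(1),'t',s['time'])
E
python3 lev.py .064 .20
```

```text
turn [-0.803 -0.239  0.183] deg 77.2
turn [1.162 0.198 0.258] deg 108.6
target tcp [ 0.5478 -0.1628  0.21  ] shift [ 0.5529 -0.2003 -0.4   ] down dir in tool [ 1.      0.0067 -0.0042]
tip now [ 0.5876 -0.0827  0.3096] q [-0.22  0.36  1.44 -0.    1.33 -0.85] F [ 0.4 -0.5  3.3] t 11.2333
```

{"op": "carry_out", "data": {"translation": [[-0.1,0,-0.05],[-0.1,-0.05,-0.13],[-0.1,-0.1,-0.22],[-0.1,-0.16,-0.32],[-0.1,-0.22,-0.42]], "angular": [[-0.06,-0.018,0.014],[-0.13,-0.039,0.03],[-0.2,-0.06,0.046],[-0.27,-0.08,0.062],[-0.34,-0.101,0.077]], "fingers": [0.2,0.4,0.6,0.8,1]}}

```text
time: 11.65
ee_pos: [0.5455, -0.1686, 0.3408]
ee_rot: [0.335, 1.375, 1.513]
ft_force: [0.5, 0.1, -0.0]
gripper_width: 0.0254
```

```bash
python3 lev.py .064 .25
```

```text
turn [-0.459 -0.137  0.106] deg 44.1
turn [1.527 0.134 0.173] deg 138.9
target tcp [ 0.5478 -0.1628  0.26  ] shift [ 0.4022 -0.0254 -0.0435] down dir in tool [ 0.9808 -0.0641 -0.1841]
tip now [ 0.5456 -0.1665  0.33  ] q [-0.46  0.34  1.43  0.18  1.45 -1.67] F [ 0.5  0.1 -0. ] t 11.65
```

{"op": "carry_out", "data": {"translation": [[0,0,0],[0.05,0,0],[0.1,0,0],[0.15,0,0],[0.2,0,-0.02]], "angular": [[-0.07,-0.021,0.016],[-0.145,-0.043,0.033],[-0.22,-0.066,0.05],[-0.295,-0.088,0.068],[-0.37,-0.11,0.085]], "fingers": [1,1,1,1,1]}}

```text
time: 12.07
ee_pos: [0.5445, -0.1643, 0.3005]
ee_rot: [0.064, 1.178, 1.841]
ft_force: [-0.0, -0.6, -0.3]
gripper_width: -0.0001
```

```bash
python3 lev.py .064 .185
```

```text
turn [-0.087 -0.027  0.021] deg 8.4
turn [1.913 0.032 0.041] deg 172.2
target tcp [ 0.5478 -0.1628  0.195 ] shift [ 0.4884 -0.0305 -0.1977] down dir in tool [ 0.9238 -0.0244 -0.3821]
tip now [ 0.5434 -0.1602  0.2903] q [-0.5   0.46  1.4   0.28  1.57 -2.32] F [-0.  -0.6 -0.3] t 12.0667
```

{"op": "carry_out", "data": {"translation": [[0.1,-0.01,-0.04],[0.2,-0.02,-0.08],[0.3,-0.03,-0.12],[0.4,-0.03,-0.16],[0.488,-0.03,-0.198]], "angular": [[-0.05,-0.015,0.012],[-0.087,-0.027,0.021],[-0.087,-0.027,0.021],[-0.087,-0.027,0.021],[-0.087,-0.027,0.021]], "fingers": [1,1,1,1,1]}}

```text
time: 12.48
ee_pos: [0.5476, -0.1627, 0.1934]
ee_rot: [0.0, 1.134, 1.92]
ft_force: [0.6, -0.5, -0.1]
gripper_width: 0.0002
```

```bash
python3 lev.py .064 .145
python3 - <<'E'
from h import *
s=r.snapshot('side'); e=r.read_state(); M=Ro.from_euler('xyz',e['ee_rot']).as_matrix(); t=e['ee_pos']+.011*M[:,0]
overlay(s,[(circ(*t,.004),(0,0,255)),(circ(.5463,-.1584,.153,.004),(255,0,0))],(235,100,335,230),6,'l1')
E
```

```text
turn [ 0.  0. -0.] deg 0.0
turn [-2.  0.  0.] deg 180.0
target tcp [ 0.5478 -0.1628  0.155 ] shift [ 0.1738 -0.0009 -0.0815] down dir in tool [ 0.9062 -0.     -0.4229]
tip now [ 0.546  -0.1584  0.1834] q [-0.5   0.59  1.47  0.29  1.43 -2.51] F [ 0.6 -0.5 -0.1] t 12.4833
```

View pics/l1.png

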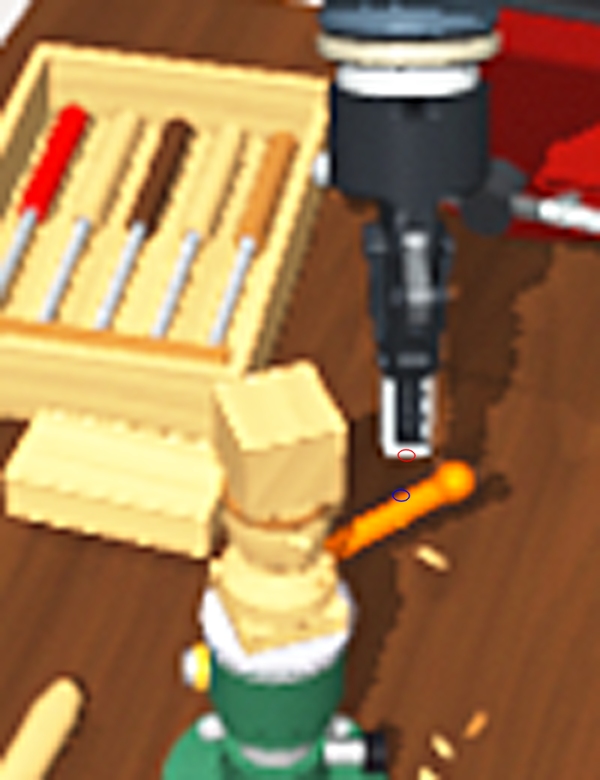

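The closed fingertips at (407,455) are above the arm, about 30 mm over the contact point at (401,495), and well clear of the ball end and the carving.

{"op": "carry_out", "data": {"translation": [[0.027,0,-0.0127],[0.054,0,-0.0254],[0.082,0,-0.038],[0.109,0,-0.051],[0.136,0,-0.0635]], "angular": [[0,0,0],[0,0,0],[0,0,0],[0,0,0],[0,0,0]], "fingers": [1,1,1,1,1]}}

```text
time: 12.95
ee_pos: [0.5466, -0.1625, 0.1604]
ee_rot: [0.005, 1.132, 1.924]
ft_force: [-0.1, -1.2, 3.1]
gripper_width: -0.0
```

{"op": "carry_out", "data": {"translation": [[0.018,0,-0.0085],[0.036,0,-0.017],[0.054,0,-0.0254],[0.073,0,-0.034],[0.091,0,-0.042]], "angular": [[0,0,0],[0,0,0],[0,0,0],[0,0,0],[0,0,0]], "fingers": [1,1,1,1,1]}}

```text
time: 13.37
ee_pos: [0.5465, -0.1625, 0.1401]
ee_rot: [0.005, 1.132, 1.924]
ft_force: [-0.4, -1.3, 3.3]
gripper_width: -0.0001
```

```bash
python3 lev.py .064 .1
```

```text
turn [-0.001  0.001 -0.001] deg 0.2
turn [ 1.999 -0.002 -0.002] deg 179.9
target tcp [ 0.5478 -0.1628  0.11  ] shift [ 0.1348 -0.0058 -0.0669] down dir in tool [ 0.9054 -0.0021 -0.4245]
tip now [ 0.5449 -0.1581  0.1301] q [-0.5   0.65  1.5   0.29  1.33 -2.54] F [-0.4 -1.3  3.3] t 13.3667
```

{"op": "carry_out", "data": {"translation": [[0.027,-0.002,-0.0127],[0.054,-0.002,-0.0254],[0.082,-0.002,-0.038],[0.109,-0.002,-0.051],[0.136,-0.002,-0.0635]], "angular": [[0,0,0],[0,0,0],[0,0,0],[0,0,0],[0,0,0]], "fingers": [1,1,1,1,1]}}

```text
time: 13.78
ee_pos: [0.5467, -0.1624, 0.1093]
ee_rot: [0.006, 1.132, 1.925]
ft_force: [-0.7, -2.7, 3.8]
gripper_width: -0.0002
```

{"op": "carry_out", "data": {"translation": [[0.009,0,-0.0042],[0.018,0,-0.0085],[0.027,0,-0.0127],[0.032,0,-0.0148],[0.036,0,-0.017]], "angular": [[0,0,0],[0,0,0],[0,0,0],[0,0,0],[0,0,0]], "fingers": [1,1,1,1,1]}}

```text
time: 14.2
ee_pos: [0.547, -0.1625, 0.1021]
ee_rot: [0.004, 1.132, 1.924]
ft_force: [-2.8, -3.0, 14.4]
gripper_width: -0.0001
```

```bash
python3 lev.py .064 .085
```

```text
turn [-0.     0.001 -0.001] deg 0.2
turn [ 2.    -0.002 -0.002] deg 180.0
target tcp [ 0.5478 -0.1628  0.095 ] shift [ 0.0311 -0.0035 -0.0176] down dir in tool [ 0.9054 -0.0018 -0.4245]
tip now [ 0.5453 -0.1581  0.0921] q [-0.5   0.71  1.52  0.3   1.27 -2.56] F [-2.8 -3.  14.4] t 14.2
```

{"op": "carry_out", "data": {"translation": [[0.005,0,-0.0022],[0.007,0,-0.0034],[0.007,0,-0.0034]], "angular": [[0,0,0],[0,0,0],[0,0,0]], "fingers": [1,1,1]}}

```text
time: 14.45
ee_pos: [0.5471, -0.1626, 0.102]
ee_rot: [0.003, 1.132, 1.923]
ft_force: [-4.2, -2.8, 14.6]
gripper_width: -0.0
```

{"op": "carry_out", "data": {"translation": [[-0.03,0,0.014],[-0.09,0,0.042],[-0.2,0,0.094],[-0.35,0,0.165],[-0.5,0,0.234]], "angular": [[0,0,0],[0,0,0],[0,0,0],[0,0,0],[0,0,0]], "fingers": [1,1,1,1,1]}}

```text
time: 14.87
ee_pos: [0.5469, -0.1621, 0.214]
ee_rot: [0.005, 1.131, 1.925]
ft_force: [-0.3, -0.3, 0.3]
gripper_width: -0.0
```

{"op": "carry_out", "data": {"translation": [[-0.1,0,0.047],[-0.2,0,0.094],[-0.3,0,0.14],[-0.4,0,0.187],[-0.4,0,0.187]], "angular": [[0,0,0],[0,0,0],[0,0,0],[0,0,0],[0,0,0]], "fingers": [1,1,1,1,1]}}

```text
time: 15.28
ee_pos: [0.5481, -0.1625, 0.3072]
ee_rot: [-0.007, 1.136, 1.915]
ft_force: [1.3, -0.7, 0.5]
gripper_width: -0.0001
```

```bash
python3 chk.py o5
python3 - <<'E'
from h import *
for n in ('side','top'):
    s=r.snapshot(n); P,u,v=pts(s); hsv=cv2.cvtColor(s['image'],cv2.COLOR_RGB2HSV)[v,u]
    o=(hsv[:,0]>8)&(hsv[:,0]<22)&(hsv[:,1]>200)&(hsv[:,2]>150)&(np.hypot(P[:,0]-.545,P[:,1]+.16)<.08)&(P[:,2]>.04)&(P[:,2]<.2)
    O=P[o]; c=O.mean(0); d=np.linalg.svd(O-c)[2][0]; d*=-np.sign(d[0]); print(n,len(O),c.round(3),d.round(3),'elev deg',np.degrees(np.arcsin(d[2])).round(1))
s=r.snapshot('side'); save(s,'s9')
E
```

```text
block top z [0.2566 0.2604 0.2618] 295 ((588.3058471679688, -82.01127624511719), (46.57320022583008, 51.17829132080078), 39.33180236816406)
plate z 140 [0.1236 0.1321 0.1359]
t 15.3333 pos [ 0.5476 -0.1623  0.3049] q [-0.5   0.49  1.35  0.29  1.64 -2.45] jaw now 110.1 F [-0.7 -0.1 -0.1] w 0.0001
units shift [ 0.1626 -0.293   0.2896] turn [-2.000e-04  2.779e-01  8.000e-04] | dist mm 88.59448876186055 deg 25.011831914919448
side 60 [ 0.53  -0.157  0.083] [-0.94  -0.284 -0.191] elev deg -11.0
top 78 [ 0.557 -0.154  0.092] [-0.94  -0.292 -0.174] elev deg -10.0
```

View pics/o5.png

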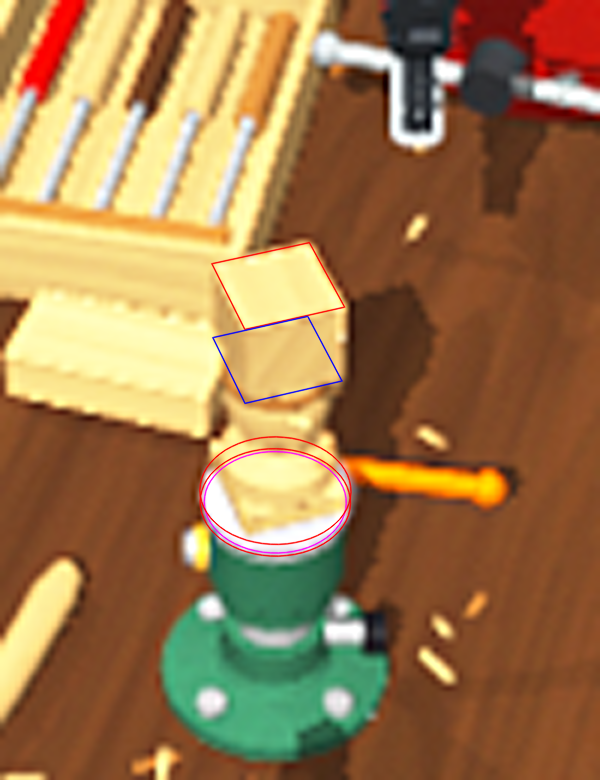

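View pics/s9.png

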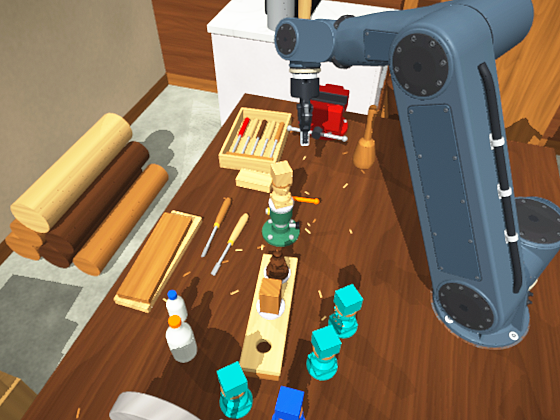

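The lever is 10–11° below level, which is its stop. The carving is flush at (281,185), the other two pieces are still in the rack, and the robot touches nothing.

```bash
python3 -c "
from h import *
print(r.finish_job())"
```

```text
the job is handed in; nothing more can be done
None
```

The pale carving is mounted on the green post with its plate flush, and the clamp lever is down at its stop. I handed the job in after about 15.5 s of the 54 s allowed.

- **Mounting:** I gripped the carving by its top block, lifted it out of the rack and lowered the spigot into the socket. Pressing it past the ball took about 11 N. The force then dropped as it clicked, and it came to a rigid stop under about 15 N.
- **After release:** The block top lined up with the flush position in the side camera and had not moved once the lever was down. The depth reading of its top came out about 2–3 mm lower than the overlay, which is roughly the calibration error.
- **Lever:** I pushed it down only after the carving was seated. It met its stop at about 14 N, and the two cameras put it 11° and 10° below level.
- **Everything else:** In the last picture the other two pieces are still in the rack, nothing in view has been disturbed, and the arm is well clear of the carving and lever. I judged this by eye rather than measuring each item.

No check failed. The click itself is inferred from the force drop and from the carving staying down after release.

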